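# Wash out the grinder's filter cassette

## Task

The wet grinder's swarf filter cassette is due for washing: press in the spring tab on its side and, keeping it pressed, lift the cassette out of the filter housing, then stand it upright on the ribbed drain plate and let go. Take it again by its other two sides, without pressing the tab, and lower it (do not drop it) upright into the one free bay of the wash rack until it stands fully down on the drip pan, then let go. Leave the two other cassettes and everything else on the bench where they are.

Things in the scene. Friction and masses are not known exactly. Their poses are not given: they have to be found in the camera images.
- cassette: grey plastic filter cassette, upright block 36 (its x) x 50 (y) x 86 mm tall, about 0.3 kg; origin at the centre of its underside, z up. Spring tab on its -x face; dark mesh windows on the +-y ends; +x face plain. It starts latched in the housing, whose end walls cover its y ends. Pinching tab against +x face, 63 mm above the underside, presses the tab and holds the cassette
- tab_part (a joint): travel of the spring tab into the cassette, m: 0 = out (latched), 0.007 = pressed flush with the face; the hook at its foot clears the housing's lip from about 0.004. Spring: 2 N at rest, 7 N fully pressed. With the tab out, the lip lets the cassette rise only about 2 mm
- tab_face (a point): centre of the tab's finger plate, 24 mm wide (y) x 30 mm tall, 63 mm above the cassette's underside; at rest it stands 7 mm proud of the -x face (25 mm from the cassette's middle); it is pressed along the cassette's +x. The hook at the tab's foot also stands 6 mm proud at rest
- housing: fixed filter housing: green tank 150 x 130 x 30 mm with a metal pocket on top that holds the cassette (same axes, tab at -x; 2 mm play); origin under the pocket's centre at bench height. Pocket floor 30 mm above the origin; end walls at +-y rise to 102 mm, low front and back walls at +-x (outer faces 25 mm from the centre) to 64 mm; brass stub 60 mm high at x 62, y 35 mm
- drain_plate: fixed steel plate with dark ribs, 130 x 130 x 8 mm, between the housing and the rack; origin at the centre of its underside; its top, on which the cassette is to stand, is 8 mm higher
- wash_rack: fixed low metal rack 200 (x) x 76 (y) mm; three bays along its x at -60, 0, +60 mm, 56 mm wide between upright cheeks 75 mm high (46 mm wide in y), 63 mm in y between lips 22 mm high; origin at the centre of its underside, bay floors 8 mm up. Two bays hold other cassettes. Cassette goes in with its x along the rack's x, either way round; only its y ends stay open to fingers
- drip_pan: thin steel pan 50 x 56 x 3 mm lying in the one free bay; origin at the centre of its underside, which is the middle of the bay; axes as the rack's. The cassette stands on its top, 3 mm above the origin
- spare_a: another cassette, same shape and size, standing in a bay of the rack; origin at the centre of its underside; leave alone
- spare_b: another cassette like spare_a, in another bay; leave alone
- whetstone: grey whetstone 50 x 150 x 22 mm lying on the bench; origin at the centre of its underside; leave alone
- oil_bottle: brown glass bottle, 56 mm across, 150 mm tall; origin at the centre of its underside; leave alone
- mug: white mug, 80 mm across, 90 mm tall; origin at the centre of its underside; leave alone
- wrench: steel wrench 180 mm long lying on the bench, length along its x; leave alone
- scrub_brush: brush 200 mm long lying on the bench, length along its x; leave alone
- spacer: steel ring 56 mm across, 18 mm high, lying on the bench; origin at the centre of its underside; leave alone
Mind the look-alikes: they are no part of the job. Leave any purple look-alike of the cassette alone. Of the things that look like the drain_plate, the smaller one is meant.

How it is judged:
By the outcome, as a careful person would: the job done as asked, in the order asked, and still so for the second after the job is handed in, with the robot touching nothing.
It also fails if it takes over 61 s, if anything falls off the work surface, if the arm or the gripper's body presses on something with over 40 N, if the wrist force passes 120 N, or if a joint passes its speed limit or range.

## Robot

A 7-joint arm with a two-finger parallel gripper is mounted at the origin on the work surface. World frame = base frame: x ahead of the robot, y to its left, z up, the work surface at z = 0. Lengths are in m, angles in rad, forces in N, time in s.
With the tool pointing down it reaches from about 0.35 to 0.9 m from the base axis. Payload 8.1 kg.
Tool frame: the origin (TCP) lies at the very end of the fingers, on their centre line; the grasp point (between the pads) lies 19 mm behind it; z points along the fingers, y is the direction in which the jaws open and shut (so a half turn about z gives the same grasp; the last joint's range is limited). The gripper opens to 92 mm and grips with 3 to 60 N. Pads are 19 mm wide; open, the fingers measure 130 mm over their backs; the gripper's body (75 mm by 190 mm) begins 47 mm behind the grasp point.
Start: joints at [1.044, 0.434, 0.025, 1.573, -0.012, 1.134, -0.075], TCP at [0.257, -0.57, 0.227] pointing down, gripper open.
Joint ranges: [-2.62, 2.62], [-0.44, 2.09], [-1.27, 1.32], [0.08, 2.57], [-1.32, 4.46], [0.12, 2], [-2.74, 2.74]. Speed limits (rad/s): [2.22, 2.22, 3.01, 3.01, 3.14, 3.14, 3.14].

## Interface

Orientations are given as a rotation vector (axis times angle).
In Python, from cell import observe, get_image, sign_off gives the robot as it stands.
- The arm moves only by the tool arm_command, never from a script. Its argument "deltas" is a list of rows, each an object with "xyz": the shift along the tool's x, y, z in cm, a list of three; "turn": the turn about the tool's z in degrees; "jaw": the closure in counts, from 0 (fully open) to 255 (shut). A call has 1 to 5 rows; each row is the pose to reach, as a shift and turn from the pose measured when the call began, along the tool's axes at that moment; what a row does not reach only later rows make up. A row lasts 1/12 s, in which the tool goes at most 41.7 mm and 7.16 degrees, less where a joint would pass 70% of its speed; a pose out of reach is approached as far as the arm can. A call with a gripper value outside its range is refused whole. The fingers move at their own pace and stop on an object; "force" is the grip in N (left out, the last holds). Time passes only in rows, so rows that repeat a pose let the fingers close. It gives the time, the measured TCP pose, the force and the opening at its end, in the units of the state.
- observe(): the state, without advancing time (a new reading comes with each control period).
- get_image(name): name is "side" or "top"; returns a dict with "frame" (420x560x3 uint8, red, green, blue), "depth" (420x560 float32, m along the optical axis (not along the pixel's ray), 0 where there is no reading), "camera_matrix" (3x3 intrinsics, pixels), "cam_to_world" (4x4, takes a point from camera to world coordinates). Camera axes: x right, y up, looking along -z (the intrinsics and any distortion apply to the point x, -y, -z); pixel columns grow to the right and rows downward; lengths in m; the calibration is good to about 2 mm. A picture is of the moment at which its call begins.
- sign_off(): hands the job in, once; it reports no verdict.
The state is a dict: "clock": time; "joints": joint angles; "dq": joint speeds; "joint_efforts": joint torques, N m; "position": TCP position; "ee_rot": TCP orientation; "force": force on the tool from outside, world axes, zero at the start; "ft_torque": the same for the moment, N m; "width": opening from 0.0 (shut) to 1.0 (fully open).
Only numpy, scipy, OpenCV 4.12 (cv2) and the standard library are available. Lean on these libraries where they do the work, as an engineer would, in place of code of your own. Each camera call takes 0.05 s, during which the arm holds its last target.

## Working session

There is one attempt and no reset: what is moved stays moved. The work goes in short steps, Python scripts to look and compute and a tool call to move; the robot and the scene stay as the last step left them, time stands still between calls to the robot, and variables do not carry over. Pictures are saved under pics/ and viewed, and the job is handed in when it is done.

Besides the shell and the picture viewer there is one more tool, called in YAML: its name, and indented under it one key for each argument. arm_command: Moves the arm, as the interface text tells. Its arguments: {"type":"object","properties":{"deltas":{"type":"array","items":{"type":"object","properties":{"xyz":{"type":"array","items":{"type":"number"}},"turn":{"type":"number"},"jaw":{"type":"number"}}}},"force":{"type":"number"}},"required":["deltas"]}

```bash
ls; mkdir -p pics; python3 - <<'E'
from cell import observe,get_image
import cv2,numpy as np
print(observe())
for n in("side","top"):
    d=get_image(n); cv2.imwrite(f"pics/{n}0.png",d["frame"][:,:,::-1]); np.savez(f"{n}0.npz",**d)
    print(n,d["camera_matrix"],d["cam_to_world"],[k for k in d])
E
```

```text
pics
{'clock': 0.0, 'joints': array([ 1.04439201,  0.43521286,  0.02498661,  1.57411587, -0.01161156,
        1.13401658, -0.07507482]), 'dq': array([ 0.00079714, -0.00257097, -0.00098486,  0.00096926,  0.00053578,
       -0.00230036, -0.00117151]), 'joint_efforts': array([-1.28636479e-03, -6.67845798e+01,  9.84504707e-01, -3.14456534e+01,
       -6.05496881e-02,  4.29500733e-02,  1.50010801e-04]), 'position': array([ 0.25674439, -0.56925026,  0.22594417]), 'ee_rot': array([-3.06984231e+00, -6.60321052e-01,  7.44393112e-04]), 'force': array([ 0.35787336,  0.30899944, -0.52332934]), 'ft_torque': array([ 0.01858513, -0.03190802,  0.01698239]), 'width': 1.0024899185690113}
side [[471.84516629   0.         281.67788548]
 [  0.         471.84516629 207.70834277]
 [  0.           0.           1.        ]] [[-0.85239699  0.31412052 -0.41802831 -0.12115808]
 [-0.52245617 -0.47888043  0.70548783  1.01735887]
 [ 0.02142263  0.81975717  0.57231044  0.92037411]
 [ 0.          0.          0.          1.        ]] ['frame', 'depth', 'camera_matrix', 'cam_to_world']
top [[474.58407385   0.         280.22221969]
 [  0.         474.58407385 207.24100751]
 [  0.           0.           1.        ]] [[ 0.01658434  0.99689664 -0.0769549   0.3913625 ]
 [-0.99974699  0.01536351 -0.01642934 -0.0129676 ]
 [-0.01519606  0.0772079   0.9968992   1.31712415]
 [ 0.          0.          0.          1.        ]] ['frame', 'depth', 'camera_matrix', 'cam_to_world']
```

View pics/side0.png

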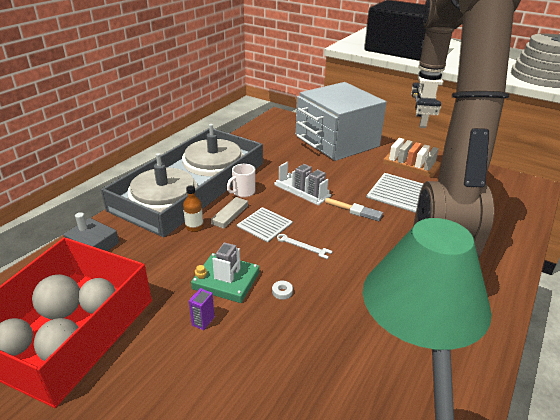

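View pics/top0.png

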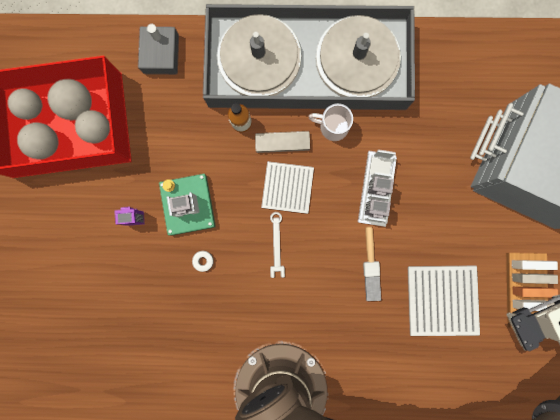

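Candidates (top view): the cassette could be the grey one in the green housing (180,204), the purple look-alike (128,216), or the rack spares (380,185) and (377,207). I choose (180,204). The drain plate could be (288,188), which is small, or (444,300), which is large; I choose (288,188). The free bay appears to be the one at (380,162). I'll check these in close crops.

```bash
python3 - <<'E'
import cv2,numpy as np
t=cv2.imread("pics/top0.png");s=cv2.imread("pics/side0.png")
a=cv2.resize(t[165:245,150:225],None,fx=5,fy=5,interpolation=cv2.INTER_CUBIC)
b=cv2.resize(t[145:230,350:405],None,fx=5,fy=5,interpolation=cv2.INTER_CUBIC)
def pad(x,h=430): return cv2.copyMakeBorder(x,0,h-x.shape[0],0,4,0)
cv2.imwrite("pics/c_top.png",np.hstack([pad(a),pad(b)]))
a=cv2.resize(s[235:305,185:265],None,fx=5,fy=5,interpolation=cv2.INTER_CUBIC)
b=cv2.resize(s[155:210,270:335],None,fx=5,fy=5,interpolation=cv2.INTER_CUBIC)
cv2.imwrite("pics/c_side.png",np.hstack([pad(a),pad(b)]))
E
```

```text
(no output)
```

View pics/c_top.png

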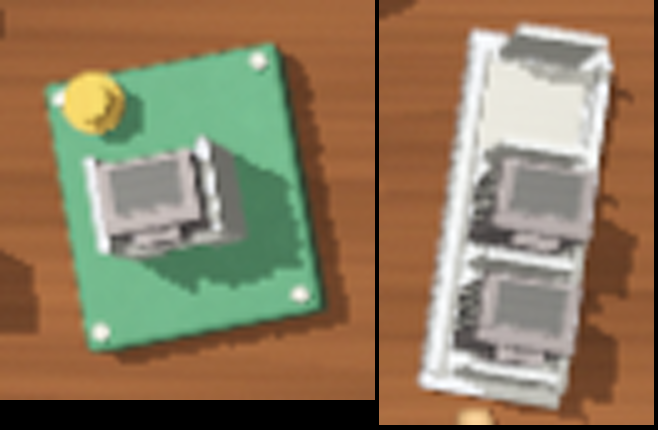

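View pics/c_side.png

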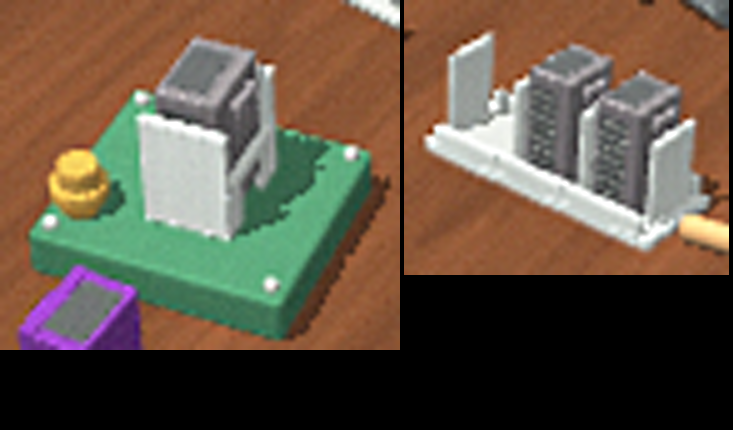

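```bash
cat > h.py <<'E'
import numpy as np,cv2
from cell import observe,get_image
def load(n): return dict(np.load(n))
def cloud(d):
    K=d["camera_matrix"];z=d["depth"];v,u=np.mgrid[:z.shape[0],:z.shape[1]]
    x=(u-K[0,2])/K[0,0]*z;y=(v-K[1,2])/K[1,1]*z
    P=np.stack([x,-y,-z],-1)@d["cam_to_world"][:3,:3].T+d["cam_to_world"][:3,3]
    P[z==0]=np.nan; return P
def ray(d,uv,h):
    K=d["camera_matrix"];uv=np.atleast_2d(np.asarray(uv,float))
    r=np.stack([(uv[:,0]-K[0,2])/K[0,0],-(uv[:,1]-K[1,2])/K[1,1],-np.ones(len(uv))],-1)@d["cam_to_world"][:3,:3].T
    c=d["cam_to_world"][:3,3]; return c+r*((h-c[2])/r[:,2])[:,None]
def rect(xy):
    c,s,a=cv2.minAreaRect((np.asarray(xy)*1000).astype(np.float32)); return np.round(c,1),np.round(s,1),round(a,1)
E
python3 - <<'E'
from h import *
for n in("top","side"):
    d=load(n+"0.npz");P=cloud(d);X,Y,Z=P[...,0],P[...,1],P[...,2]
    hsv=cv2.cvtColor(d["frame"],cv2.COLOR_RGB2HSV)
    print(n,"bench z",np.nanmedian(Z[240:260,220:250] if n=="top" else Z[340:380,250:320]))
    v,u=np.mgrid[:420,:560]
    g=(abs(hsv[...,0].astype(int)-75)<15)&(hsv[...,1]>80)
    w=(g&(abs(Z-.03)<.006)&(Y>.1)&(Y<.35)&(X>.3)&(X<.65)); print("tank",w.sum(),rect(P[w][:,:2]),np.median(Z[w]))
    # (rough) cassette
    def reg(cx,cy,r,z0,z1):
        return (np.hypot(X-cx,Y-cy)<r)&(Z>z0)&(Z<z1)
    q=g&(abs(Z-.03)<.006)&(Y>.1)&(Y<.35)&(X>.3)&(X<.65)
    c=rect(P[q][:,:2])[0]/1000
    w=reg(c[0],c[1],.06,.107,.13);print("cass",w.sum(),rect(P[w][:,:2]),np.median(Z[w]),P[w].mean(0))
    if n=="top":
        for nm,(uu,vv) in dict(plate=(288,188),bay=(378,162),sa=(381,183),sb=(378,206),bot=(238,112),stub=(169,185),purp=(128,216),ring=(203,261),brush=(370,240),wr=(277,245)).items(): print(nm,P[vv,uu].round(4))
E
```

```text
top bench z 5.18752698558389e-05
tank 1657 (array([495.7, 265.2]), array([149. , 129.1]), 11.6) 0.02976894000929642
cass 309 (array([487. , 263.6]), array([43.2, 50.5]), 11.4) 0.11541407532688441 [0.4891132  0.2632349  0.11529959]
plate [ 0.5462 -0.0121  0.0085]
bay [ 0.6226 -0.2609  0.0086]
sa [ 0.5526 -0.2524  0.0943]
sb [ 0.4925 -0.244   0.0985]
bot [0.7199 0.1163 0.1487]
stub [0.5435 0.3064 0.06  ]
purp [0.4572 0.4038 0.0878]
ring [ 0.3406  0.2201 -0.0011]
brush [ 0.4059 -0.2371  0.0204]
wr [0.3881 0.0158 0.0031]
side bench z -0.0015418663589965576
tank 1026 (array([495.8, 271.2]), array([149.1, 131.1]), 11.6) 0.02793316275218538
cass 209 (array([489.1, 267.4]), array([43.9, 56.2]), 10.8) 0.11348075641771471 [0.49059024 0.27004794 0.11327164]
```

The crops confirm it: the grey cassette sits in the green tank with its tab toward the robot, the free bay is the one at the far end of the rack, and the purple one stands apart. Next I'll measure the plate and rack.

```bash
python3 - <<'E'
from h import *
for n in("top","side"):
    d=load(n+"0.npz");P=cloud(d);X,Y,Z=P[...,0],P[...,1],P[...,2]
    hsv=cv2.cvtColor(d["frame"],cv2.COLOR_RGB2HSV)
    dz=0 if n=="top" else .0018
    lowS=hsv[...,1]<90
    def comp(w,near):
        w=w.astype(np.uint8);k,l=cv2.connectedComponents(w,connectivity=8)
        i=np.argmin(np.where(w>0,np.hypot(X-near[0],Y-near[1]),9)); return l==l.flat[i]
    m=comp(lowS&(abs(Z+dz-.008)<.006),(.546,-.012)); print(n,"plate",m.sum(),rect(P[m][:,:2]))
    w=lowS&(Z+dz>.004)&(Z+dz<.12)&(abs(X-.555)<.14)&(abs(Y+.25)<.08)
    for nm,a,b in(("floor",.004,.016),("lips",.018,.034),("cheek",.067,.088),("tops",.090,.12)):
        q=w&(Z+dz>a)&(Z+dz<b); print(n,nm,q.sum(),rect(P[q][:,:2]),np.median(Z[q]))
        if nm in("tops","cheek"):
            k,l=cv2.connectedComponents(q.astype(np.uint8))
            for i in range(1,k):
                if (l==i).sum()>8: print("   ",(l==i).sum(),rect(P[l==i][:,:2]),P[l==i].mean(0).round(4))
E
```

```text
top plate 2123 (array([549.6,  -9.8]), array([132.3, 132.3]), 83.9)
top floor 690 (array([ 553.1, -259.4]), array([ 80.3, 209.5]), 82.7) 0.010024861238820515
top lips 330 (array([ 548.7, -258.1]), array([ 76.3, 184. ]), 81.8) 0.02330302778777582
top cheek 256 (array([ 549.1, -257.7]), array([ 50.8, 184.9]), 81.6) 0.07632800758300584
    38 (array([ 637.9, -270.6]), array([45.4,  5.3]), 80.7) [ 0.6376 -0.2707  0.0739]
    36 (array([ 578.3, -262.7]), array([44.4,  4.8]), 83.2) [ 0.5779 -0.2632  0.0744]
    90 (array([ 532.2, -242.1]), array([65.4, 32.2]), 37.5) [ 0.5293 -0.2479  0.078 ]
    82 (array([ 473.8, -235.7]), array([65.3, 34.7]), 40.8) [ 0.4702 -0.2404  0.0783]
top tops 533 (array([ 518. , -253.6]), array([51.2, 98.6]), 81.8) 0.09449119849789178
    265 (array([ 547.3, -257.3]), array([50.1, 39.2]), 82.4) [ 0.5485 -0.2575  0.0945]
    267 (array([ 488.2, -249.3]), array([51.1, 38.4]), 81.5) [ 0.4893 -0.2492  0.0946]
side plate 1314 (array([457.3,   2.2]), array([137. , 320.3]), 83.0)
side floor 295 (array([ 548. , -252.3]), array([ 81.1, 207.3]), 82.1) 0.008290787411781353
side lips 254 (array([ 531.5, -249.8]), array([ 82.5, 224.9]), 83.2) 0.02121569821729069
side cheek 229 (array([ 552.2, -252.7]), array([ 56.3, 188.5]), 82.4) 0.07503200510937835
    21 (array([ 639.5, -266.8]), array([52.1,  9.9]), 86.2) [ 0.639  -0.2669  0.0705]
    208 (array([ 521. , -247.2]), array([ 55.7, 125.6]), 84.1) [ 0.5098 -0.2357  0.0759]
side tops 161 (array([ 522.1, -248.1]), array([57.9, 98.8]), 83.3) 0.09133457701747782
    76 (array([ 551.3, -252.7]), array([57. , 37.3]), 88.7) [ 0.548  -0.253   0.0912]
    82 (array([ 491.1, -244.7]), array([58.5, 35.1]), 80.3) [ 0.4904 -0.2449  0.0916]
```

```bash
cat >> h.py <<'E'
from scipy.spatial.transform import Rotation as Ro
def state():
    o=observe();R=Ro.from_rotvec(o["ee_rot"]).as_matrix()
    return o,R,np.degrees(np.arctan2(R[1,1],R[0,1]))
def plan(xyz,yaw=None):
    o,R,y=state()
    d=R.T@(np.asarray(xyz)-o["position"])*100
    t=0 if yaw is None else -((yaw-y+90)%180-90)
    print("t",round(o["clock"],2),"pos",o["position"].round(4),"jawyaw",round(y,1),"tilt",R[:,2].round(3),"w",round(o["width"],3),"F",o["force"].round(1))
    print("  delta cm",d.round(2),"turn",round(t,1),"dist",np.linalg.norm(d).round(1))
E
python3 -c "
from h import *
plan((.489,.266,.20),11.6)"
```

```text
t 0.1 pos [ 0.2568 -0.5693  0.226 ] jawyaw -65.7 tilt [-0.001  0.001 -1.   ] w 0.996 F [-0.5 -0.8  0.2]
  delta cm [ 55.51 -66.59   2.69] turn -77.3 dist 86.7
```

arm_command:
  deltas:
    - {"xyz":[3,-3,0],"turn":-5,"jaw":0}
    - {"xyz":[6,-6,0],"turn":-10,"jaw":0}
    - {"xyz":[9,-9,0],"turn":-15,"jaw":0}
    - {"xyz":[11.5,-12,0],"turn":-20,"jaw":0}
    - {"xyz":[14,-16,0],"turn":-25,"jaw":0}

```text
clock: 0.52
position: [0.319, -0.3692, 0.2259]
ee_rot: [-2.851, -1.317, -0.0]
force: [1.8, 0.2, 1.5]
width: 1.0
```

```bash
python3 -c "
from h import *
plan((.489,.266,.20),11.6)"
```

```text
t 0.52 pos [ 0.319  -0.3692  0.2259] jawyaw -40.4 tilt [-0.     0.001 -1.   ] w 1.0 F [1.8 0.2 1.5]
  delta cm [ 59.39 -28.23   2.67] turn -52.0 dist 65.8
```

arm_command:
  deltas:
    - {"xyz":[3.6,-1.7,0],"turn":-4,"jaw":0}
    - {"xyz":[7.2,-3.4,0],"turn":-8,"jaw":0}
    - {"xyz":[10.8,-5.1,0],"turn":-12,"jaw":0}
    - {"xyz":[14.4,-6.8,0],"turn":-16,"jaw":0}
    - {"xyz":[18,-8.5,0],"turn":-20,"jaw":0}

```text
clock: 0.93
position: [0.3707, -0.1752, 0.2261]
ee_rot: [-2.576, -1.796, -0.0]
force: [1.2, 0.5, -0.7]
width: 0.999
```

```bash
python3 -c "
from h import *
plan((.489,.266,.20),11.6)"
```

```text
t 0.93 pos [ 0.3707 -0.1752  0.2261] jawyaw -20.2 tilt [-0.001  0.001 -1.   ] w 0.999 F [ 1.2  0.5 -0.7]
  delta cm [45.48 -4.15  2.66] turn -31.8 dist 45.7
```

arm_command:
  deltas:
    - {"xyz":[4,-0.4,0],"turn":-5,"jaw":0}
    - {"xyz":[8,-0.8,0],"turn":-10,"jaw":0}
    - {"xyz":[12,-1.2,0],"turn":-14,"jaw":0}
    - {"xyz":[16,-1.6,0],"turn":-18,"jaw":0}
    - {"xyz":[20,-2,0],"turn":-22,"jaw":0}

```text
clock: 1.35
position: [0.4209, 0.0213, 0.2264]
ee_rot: [-2.183, -2.259, -0.001]
force: [0.6, -0.5, -0.3]
width: 0.999
```

```bash
python3 -c "
from h import *
plan((.489,.266,.20),11.6)"
```

```text
t 1.35 pos [0.4209 0.0213 0.2264] jawyaw 2.0 tilt [-0.     0.001 -1.   ] w 0.999 F [ 0.6 -0.5 -0.3]
  delta cm [24.22  7.65  2.66] turn -9.6 dist 25.5
```

arm_command:
  deltas:
    - {"xyz":[3.8,1.2,0],"turn":-2,"jaw":0}
    - {"xyz":[7.6,2.4,0],"turn":-4,"jaw":0}
    - {"xyz":[11.4,3.6,0],"turn":-6,"jaw":0}
    - {"xyz":[15.2,4.8,0],"turn":-8,"jaw":0}
    - {"xyz":[19,6,0],"turn":-9.6,"jaw":0}

```text
clock: 1.77
position: [0.4744, 0.2149, 0.2262]
ee_rot: [-1.984, -2.435, 0.0]
force: [0.6, 0.3, 1.2]
width: 1.001
```

```bash
python3 - <<'E'
from h import *
plan((.489,.266,.20),11.6)
for n in("side","top"):
    d=get_image(n);np.savez(n+"1.npz",**d);f=d["frame"][:,:,::-1]
    f=f[170:310,160:320] if n=="side" else f[130:260,120:280]
    cv2.imwrite(f"pics/{n}1.png",cv2.resize(f,None,fx=4,fy=4,interpolation=cv2.INTER_CUBIC))
E
```

```text
t 1.77 pos [0.4744 0.2149 0.2262] jawyaw 11.6 tilt [-0.001  0.    -1.   ] w 1.001 F [0.6 0.3 1.2]
  delta cm [4.71 2.46 2.63] turn 0.0 dist 5.9
```

View pics/side1.png

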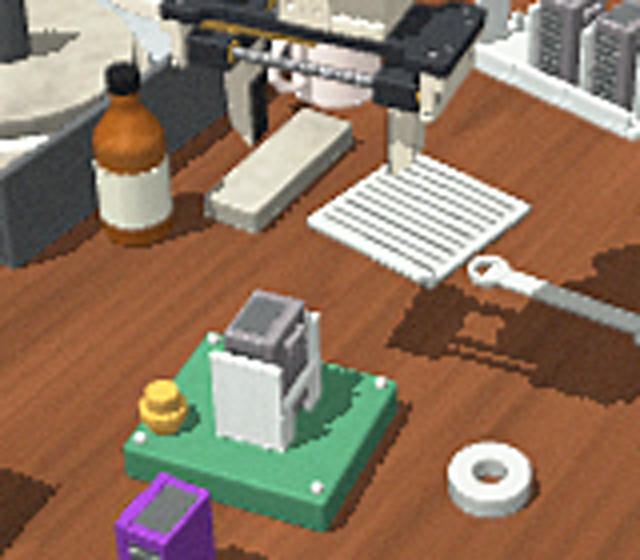

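View pics/top1.png

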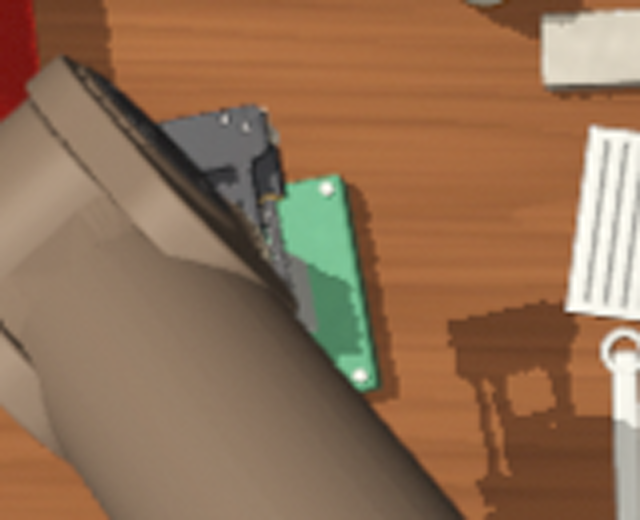

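```bash
cat >> h.py <<'E'
def proj(d,p):
    p=np.atleast_2d(p);M=d["cam_to_world"];c=(p-M[:3,3])@M[:3,:3];K=d["camera_matrix"]
    return np.stack([K[0,0]*c[:,0]/-c[:,2]+K[0,2],K[1,1]*-c[:,1]/-c[:,2]+K[1,2]],-1)
E
python3 - <<'E'
from h import *
d=load("side1.npz")
o,R,y=state();p=o["position"];j=R[:,1]
pts=[p,p+j*.046,p-j*.046,p+j*.065,p-j*.065]
q=proj(d,pts);print(((q-[160,170])*4).round(0))
P=cloud(d);Z=P[...,2]
import collections
for (u,v) in [(224,203),(225,204),(226,202),(260,210),(261,211),(262,209),(263,209)]: print(u,v,P[v,u].round(4))
print("TCP",p,"tips",np.array(pts[1:3]).round(4))
f=d["frame"][190:225,210:275,::-1].copy()
cv2.imwrite("pics/tips.png",cv2.resize(f,None,fx=12,fy=12,interpolation=cv2.INTER_NEAREST))
print(((q-[210,190])*12).round(0))
E
```

```text
[[321. 151.]
 [256. 136.]
 [388. 166.]
 [229. 130.]
 [416. 172.]]
224 203 [0.5195 0.2291 0.2292]
225 204 [ 0.7255 -0.0294 -0.    ]
226 202 [0.5218 0.2178 0.2251]
260 210 [0.4186 0.2129 0.2366]
261 211 [0.4154 0.2131 0.2349]
262 209 [0.4139 0.2109 0.2403]
263 209 [0.4129 0.2078 0.2388]
TCP [0.47410304 0.22036269 0.22650602] tips [[0.5191 0.23   0.2265]
 [0.4291 0.2108 0.2265]]
[[364. 213.]
 [168. 169.]
 [564. 258.]
 [ 88. 151.]
 [648. 277.]]
```

View pics/tips.png

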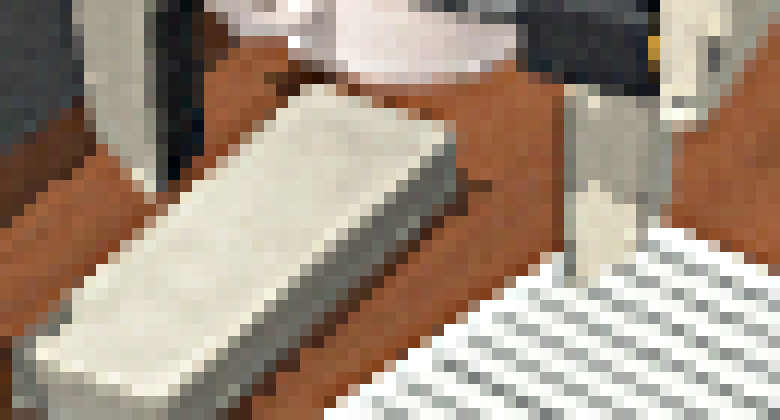

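```bash
python3 -c "
from h import *
plan((.491,.267,.15),11.6)"
```

```text
t 1.87 pos [0.4741 0.2204 0.2265] jawyaw 12.1 tilt [-0.001  0.006 -1.   ] w 0.999 F [-0.2  0.   0.6]
  delta cm [4.17 2.62 7.68] turn 0.5 dist 9.1
```

arm_command:
  deltas:
    - {"xyz":[2.1,1.3,1],"turn":0,"jaw":0}
    - {"xyz":[4.2,2.6,3],"turn":0,"jaw":0}
    - {"xyz":[4.2,2.6,6],"turn":0,"jaw":0}
    - {"xyz":[4.2,2.6,7.7],"turn":0,"jaw":0}
    - {"xyz":[4.2,2.6,7.7],"turn":0,"jaw":0}

```text
clock: 2.28
position: [0.4886, 0.2656, 0.1458]
ee_rot: [-1.971, -2.438, 0.004]
force: [0.0, -0.1, -1.0]
width: 0.999
```

```bash
python3 - <<'E'
from h import *
plan((.491,.267,.15),11.6)
d=get_image("side");np.savez("side2.npz",**d);f=d["frame"][:,:,::-1]
o,R,y=state();p=o["position"];j=R[:,1];x=R[:,0]
c0=np.array([180,180]);f=cv2.resize(f[180:310,180:290],None,fx=6,fy=6,interpolation=cv2.INTER_CUBIC)
plan((.491,.267,.15),11.6)
for s in(-1,1):
    b=[p+s*j*.046+k*x*.0095 for k in(-1,1)]
    q=((proj(d,b)-c0+.5)*6).astype(int);print(q.tolist());cv2.line(f,tuple(q[0].tolist()),tuple(q[1].tolist()),(0,0,255),1)
cv2.imwrite("pics/side2.png",f[:600])
E
```

```text
t 2.28 pos [0.4886 0.2656 0.1458] jawyaw 12.1 tilt [-0.007  0.002 -1.   ] w 0.999 F [ 0.  -0.1 -1. ]
  delta cm [ 0.08  0.26 -0.43] turn 0.5 dist 0.5
t 2.33 pos [0.4895 0.2661 0.148 ] jawyaw 12.1 tilt [-0.004  0.003 -1.   ] w 0.998 F [-0.1  0.3  0.4]
  delta cm [ 0.05  0.16 -0.2 ] turn 0.5 dist 0.3
[[385, 368], [368, 394]]
[[193, 321], [173, 346]]
```

View pics/side2.png

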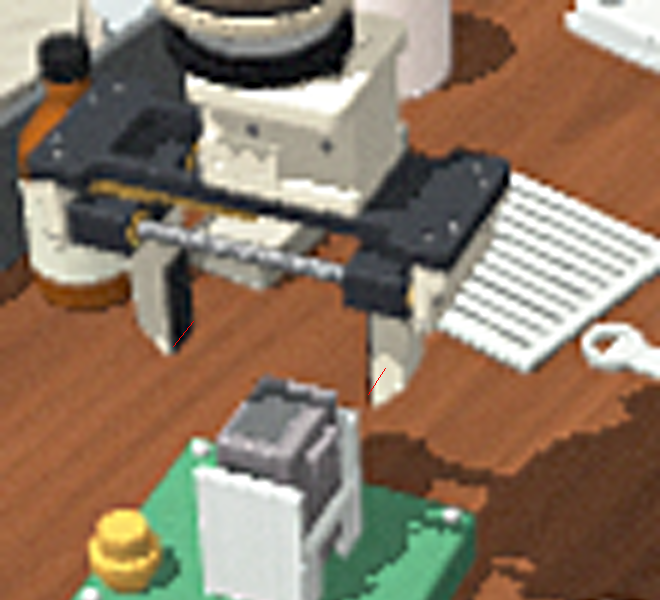

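The side view shows the open fingers straddling the cassette in line. The pad edge appears about 1.3 px lower than projected, so the side camera carries the bias and I trust the top camera.

arm_command:
  deltas:
    - {"xyz":[-0.1,0.1,2],"turn":0.5,"jaw":0}
    - {"xyz":[-0.1,0.1,4],"turn":0.5,"jaw":0}
    - {"xyz":[-0.1,0.1,6],"turn":0.5,"jaw":0}
    - {"xyz":[-0.1,0.1,7.4],"turn":0.5,"jaw":0}
    - {"xyz":[-0.1,0.1,7.4],"turn":0.5,"jaw":0}

```text
clock: 2.75
position: [0.4899, 0.2644, 0.0729]
ee_rot: [-1.984, -2.428, 0.004]
force: [-0.6, 0.1, -0.6]
width: 1.003
```

```bash
python3 - <<'E'
from h import *
d=get_image("side");f=d["frame"][:,:,::-1]
cv2.imwrite("pics/side3.png",cv2.resize(f[200:310,180:290],None,fx=5,fy=5,interpolation=cv2.INTER_CUBIC))
plan((.4905,.265,.074),11.6)
E
```

```text
t 2.8 pos [0.4904 0.2651 0.0743] jawyaw 11.5 tilt [-0.005  0.003 -1.   ] w 1.0 F [0.7 0.  0.4]
  delta cm [-0.01  0.    0.03] turn -0.1 dist 0.0
```

View pics/side3.png

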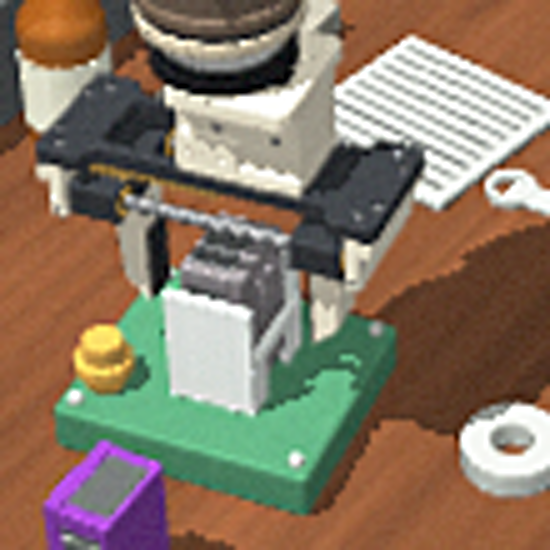

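arm_command:
  deltas:
    - {"xyz":[0,0,0],"turn":0,"jaw":255}
    - {"xyz":[0,0,0],"turn":0,"jaw":255}
    - {"xyz":[0,0,0],"turn":0,"jaw":255}
    - {"xyz":[0,0,0],"turn":0,"jaw":255}
    - {"xyz":[0,0,0],"turn":0,"jaw":255}
  force: 30

```text
clock: 3.22
position: [0.4908, 0.2652, 0.075]
ee_rot: [-1.984, -2.429, 0.0]
force: [-0.5, -0.3, 0.6]
width: 0.691
```

arm_command:
  deltas:
    - {"xyz":[0,0,0],"turn":0,"jaw":255}
    - {"xyz":[0,0,0],"turn":0,"jaw":255}
    - {"xyz":[0,0,0],"turn":0,"jaw":255}
    - {"xyz":[0,0,0],"turn":0,"jaw":255}
    - {"xyz":[0,0,0],"turn":0,"jaw":255}

```text
clock: 3.63
position: [0.491, 0.2653, 0.075]
ee_rot: [-1.984, -2.429, -0.0]
force: [0.7, -0.2, -0.1]
width: 0.387
```

arm_command:
  deltas:
    - {"xyz":[0,0,0],"turn":0,"jaw":255}
    - {"xyz":[0,0,0],"turn":0,"jaw":255}
    - {"xyz":[0,0,-0.3],"turn":0,"jaw":255}
    - {"xyz":[0,0,-0.7],"turn":0,"jaw":255}
    - {"xyz":[0,0,-1.2],"turn":0,"jaw":255}

```text
clock: 4.05
position: [0.4909, 0.265, 0.0871]
ee_rot: [-1.984, -2.429, 0.001]
force: [1.1, -0.7, -4.1]
width: 0.389
```

arm_command:
  deltas:
    - {"xyz":[0,0,-2],"turn":0,"jaw":255}
    - {"xyz":[0,0,-4],"turn":0,"jaw":255}
    - {"xyz":[0,0,-6],"turn":0,"jaw":255}
    - {"xyz":[0,0,-8],"turn":0,"jaw":255}
    - {"xyz":[0,0,-10],"turn":0,"jaw":255}

```text
clock: 4.47
position: [0.4908, 0.2647, 0.1884]
ee_rot: [-1.984, -2.429, 0.002]
force: [0.4, -0.0, -3.3]
width: 0.39
```

```bash
python3 - <<'E'
from h import *
d=get_image("side");f=d["frame"][:,:,::-1]
cv2.imwrite("pics/side4.png",cv2.resize(f[160:300,170:310],None,fx=4,fy=4,interpolation=cv2.INTER_CUBIC))
plan((.5496,-.0098,.185),-8)
E
```

```text
t 4.52 pos [0.4923 0.2661 0.1922] jawyaw 11.5 tilt [-0.     0.005 -1.   ] w 0.391 F [0.6 2.6 1.1]
  delta cm [-28.18   0.1    0.57] turn 19.5 dist 28.2
```

View pics/side4.png

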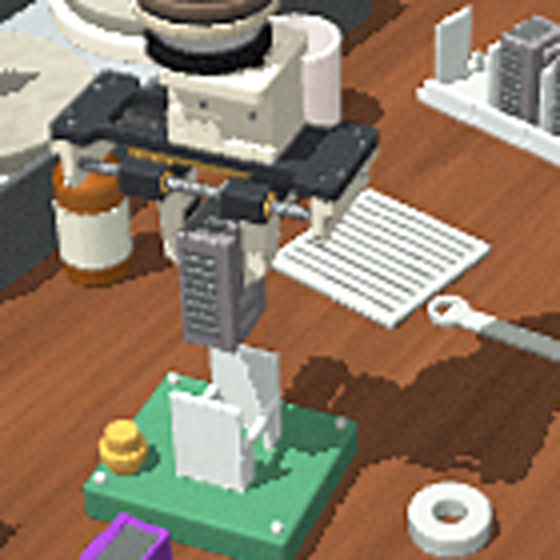

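arm_command:
  deltas:
    - {"xyz":[-2.5,0,0],"turn":2,"jaw":255}
    - {"xyz":[-5.5,0,0],"turn":4,"jaw":255}
    - {"xyz":[-8.5,0,0],"turn":6,"jaw":255}
    - {"xyz":[-11.5,0,0],"turn":8,"jaw":255}
    - {"xyz":[-14.5,0,0],"turn":10,"jaw":255}

```text
clock: 4.93
position: [0.5208, 0.1226, 0.1914]
ee_rot: [-2.19, -2.247, -0.005]
force: [0.1, -0.6, -2.0]
width: 0.39
```

```bash
python3 - <<'E'
from h import *
plan((.5496,-.0098,.12),-8)
E
```

```text
t 4.93 pos [0.5208 0.1226 0.1914] jawyaw 1.5 tilt [-0.001  0.005 -1.   ] w 0.39 F [ 0.1 -0.6 -2. ]
  delta cm [-13.35   2.54   7.07] turn 9.5 dist 15.3
```

arm_command:
  deltas:
    - {"xyz":[-3.5,0.7,0],"turn":2.5,"jaw":255}
    - {"xyz":[-7,1.4,1.5],"turn":5,"jaw":255}
    - {"xyz":[-10.5,2,3.5],"turn":7.5,"jaw":255}
    - {"xyz":[-13.3,2.5,6],"turn":9.5,"jaw":255}
    - {"xyz":[-13.3,2.5,7],"turn":9.5,"jaw":255}

```text
clock: 5.35
position: [0.548, -0.0176, 0.1175]
ee_rot: [-2.38, -2.045, 0.005]
force: [-0.3, -1.2, -3.3]
width: 0.388
```

arm_command:
  deltas:
    - {"xyz":[0,0,0],"turn":0,"jaw":255}

```text
clock: 5.43
position: [0.5462, -0.0186, 0.1151]
ee_rot: [-2.379, -2.04, 0.01]
force: [0.3, 1.2, -2.5]
width: 0.388
```

```bash
python3 - <<'E'
from h import *
d=get_image("side");f=d["frame"][:,:,::-1]
cv2.imwrite("pics/side5.png",cv2.resize(f[130:270,200:340],None,fx=4,fy=4,interpolation=cv2.INTER_CUBIC))
plan((.5496,-.0098,.06),-8)
E
```

```text
t 5.48 pos [ 0.5463 -0.0196  0.1157] jawyaw -8.8 tilt [-0.009  0.    -1.   ] w 0.389 F [-0.2 -2.1 -2.1]
  delta cm [1.02 0.22 5.56] turn -0.8 dist 5.7
```

View pics/side5.png

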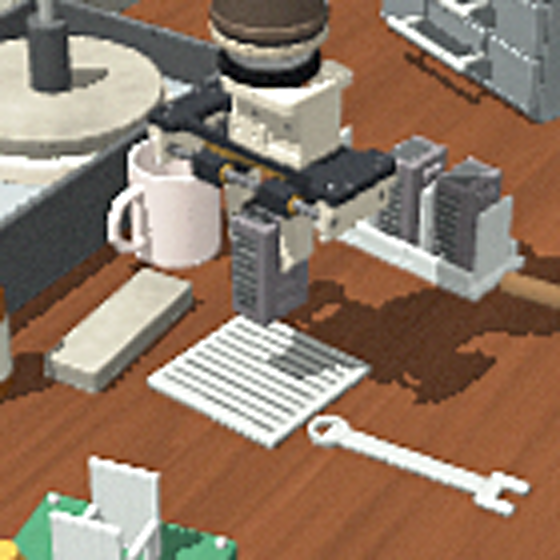

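arm_command:
  deltas:
    - {"xyz":[0.5,0.2,1.5],"turn":-0.4,"jaw":255}
    - {"xyz":[1,0.2,3],"turn":-0.8,"jaw":255}
    - {"xyz":[1,0.2,4.4],"turn":-0.8,"jaw":255}
    - {"xyz":[1,0.2,5.3],"turn":-0.8,"jaw":255}
    - {"xyz":[1,0.2,5.5],"turn":-0.8,"jaw":255}

```text
clock: 5.9
position: [0.5486, -0.0091, 0.06]
ee_rot: [-2.364, -2.058, 0.012]
force: [-0.4, -0.1, -3.2]
width: 0.389
```

arm_command:
  deltas:
    - {"xyz":[0,0,0],"turn":0,"jaw":255}

```text
clock: 5.98
position: [0.5486, -0.0087, 0.0602]
ee_rot: [-2.363, -2.059, 0.013]
force: [0.9, 0.2, -2.2]
width: 0.388
```

```bash
python3 - <<'E'
from h import *
plan((.5496,-.0098,.053),-8)
E
```

```text
t 5.98 pos [ 0.5486 -0.0087  0.0602] jawyaw -7.9 tilt [-0.011  0.    -1.   ] w 0.388 F [ 0.9  0.2 -2.2]
  delta cm [-0.1   0.12  0.72] turn 0.1 dist 0.7
```

arm_command:
  deltas:
    - {"xyz":[0,0,0.2],"turn":0,"jaw":255}
    - {"xyz":[0,0,0.4],"turn":0,"jaw":255}
    - {"xyz":[0,0,0.6],"turn":0,"jaw":255}
    - {"xyz":[0,0,0.7],"turn":0,"jaw":255}
    - {"xyz":[0,0,0.8],"turn":0,"jaw":255}

```text
clock: 6.4
position: [0.5488, -0.0089, 0.053]
ee_rot: [-2.364, -2.059, 0.012]
force: [-6.4, -1.0, 21.8]
width: 0.39
```

arm_command:
  deltas:
    - {"xyz":[0,0,-0.02],"turn":0,"jaw":255}
    - {"xyz":[0,0,-0.02],"turn":0,"jaw":255}

```text
clock: 6.57
position: [0.5491, -0.0089, 0.0536]
ee_rot: [-2.365, -2.059, 0.012]
force: [-0.8, 0.5, -2.7]
width: 0.395
```

arm_command:
  deltas:
    - {"xyz":[0,0,0.05],"turn":0,"jaw":255}
    - {"xyz":[0,0,0.05],"turn":0,"jaw":255}
    - {"xyz":[0,0,0.05],"turn":0,"jaw":160}
    - {"xyz":[0,0,0.05],"turn":0,"jaw":100}
    - {"xyz":[0,0,0.05],"turn":0,"jaw":0}

```text
clock: 6.98
position: [0.5485, -0.0089, 0.053]
ee_rot: [-2.364, -2.059, 0.013]
force: [-0.2, -0.2, 0.0]
width: 0.49
```

arm_command:
  deltas:
    - {"xyz":[0,0,0],"turn":0,"jaw":0}
    - {"xyz":[0,0,0],"turn":0,"jaw":0}
    - {"xyz":[0,0,0],"turn":0,"jaw":0}
    - {"xyz":[0,0,0],"turn":0,"jaw":0}
    - {"xyz":[0,0,0],"turn":0,"jaw":0}

```text
clock: 7.4
position: [0.5487, -0.0089, 0.053]
ee_rot: [-2.364, -2.059, 0.012]
force: [0.1, 0.2, -0.5]
width: 0.847
```

arm_command:
  deltas:
    - {"xyz":[0,0,0],"turn":0,"jaw":0}
    - {"xyz":[0,0,0],"turn":0,"jaw":0}
    - {"xyz":[0,0,-0.5],"turn":0,"jaw":0}
    - {"xyz":[0,0,-2],"turn":0,"jaw":0}
    - {"xyz":[0,0,-4],"turn":0,"jaw":0}

```text
clock: 7.82
position: [0.548, -0.0089, 0.0926]
ee_rot: [-2.363, -2.058, 0.016]
force: [-0.5, -0.4, 0.6]
width: 0.999
```

```bash
python3 - <<'E'
from h import *
d=get_image("side");f=d["frame"][:,:,::-1]
cv2.imwrite("pics/side6.png",cv2.resize(f[130:270,200:340],None,fx=4,fy=4,interpolation=cv2.INTER_CUBIC))
plan((.5496,-.0098,.16),82)
E
```

```text
t 7.87 pos [ 0.5507 -0.0085  0.097 ] jawyaw -7.9 tilt [-0.007 -0.    -1.   ] w 0.999 F [ 1.1 -0.2  2.9]
  delta cm [-0.15 -0.13 -6.3 ] turn -89.9 dist 6.3
```

View pics/side6.png

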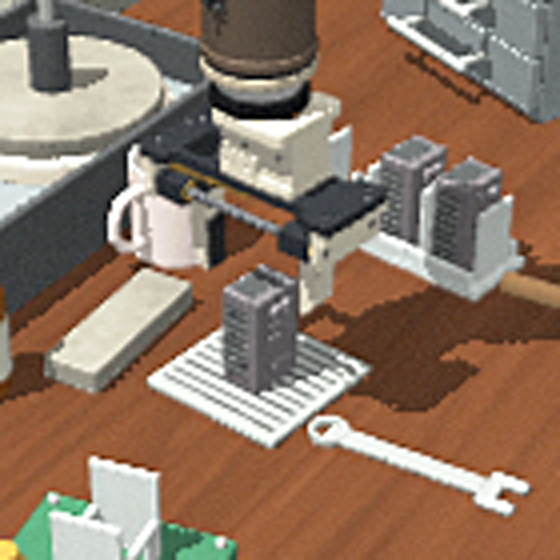

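arm_command:
  deltas:
    - {"xyz":[-0.1,-0.1,-3],"turn":0,"jaw":0}
    - {"xyz":[-0.1,-0.1,-6.5],"turn":5,"jaw":0}
    - {"xyz":[-0.1,-0.1,-7],"turn":12,"jaw":0}
    - {"xyz":[-0.1,-0.1,-7],"turn":19,"jaw":0}
    - {"xyz":[-0.1,-0.1,-7],"turn":26,"jaw":0}

```text
clock: 8.28
position: [0.5506, -0.0093, 0.1685]
ee_rot: [-2.775, -1.468, 0.006]
force: [-0.1, -0.6, -1.0]
width: 1.001
```

arm_command:
  deltas:
    - {"xyz":[0,0,0],"turn":7,"jaw":0}
    - {"xyz":[0,0,0],"turn":14,"jaw":0}
    - {"xyz":[0,0,0],"turn":21,"jaw":0}
    - {"xyz":[0,0,0],"turn":28,"jaw":0}
    - {"xyz":[0,0,0],"turn":35,"jaw":0}

```text
clock: 8.7
position: [0.5507, -0.0091, 0.1689]
ee_rot: [-3.091, -0.557, 0.006]
force: [-0.0, -0.0, -1.0]
width: 1.004
```

```bash
python3 - <<'E'
from h import *
plan((.549,-.009,.16),82);print(observe()["joints"])
E
```

```text
t 8.7 pos [ 0.5507 -0.0091  0.1689] jawyaw -69.6 tilt [-0.004  0.    -1.   ] w 1.004 F [-0. -0. -1.]
  delta cm [-0.15 -0.06  0.89] turn 28.4 dist 0.9
[ 0.11799486  0.39209039 -0.26454906  1.80863918  0.12138061  0.96071139
 -1.41172788]
```

arm_command:
  deltas:
    - {"xyz":[-0.1,0,0],"turn":7,"jaw":0}
    - {"xyz":[-0.1,0,0],"turn":14,"jaw":0}
    - {"xyz":[-0.1,0,0],"turn":21,"jaw":0}
    - {"xyz":[-0.1,0,0],"turn":28.4,"jaw":0}
    - {"xyz":[-0.1,0,0],"turn":28.4,"jaw":0}

```text
clock: 9.12
position: [0.5498, -0.0092, 0.1693]
ee_rot: [3.133, -0.227, -0.006]
force: [0.2, 0.4, 0.3]
width: 0.998
```

arm_command:
  deltas:
    - {"xyz":[0,0,0],"turn":0,"jaw":0}

```text
clock: 9.2
position: [0.5498, -0.009, 0.1695]
ee_rot: [3.134, -0.221, -0.005]
force: [0.0, -0.1, 0.9]
width: 1.0
```

```bash
python3 - <<'E'
from h import *
for n in("side","top"):
  d=get_image(n);np.savez(n+"7.npz",**d);f=d["frame"][:,:,::-1]
  f=f[130:270,200:340] if n=="side" else f[120:240,220:420]
  cv2.imwrite(f"pics/{n}7.png",cv2.resize(f,None,fx=4,fy=4,interpolation=cv2.INTER_CUBIC))
plan((.549,-.009,.055),82)
E
```

```text
t 9.3 pos [ 0.5498 -0.009   0.1695] jawyaw -98.1 tilt [-0.003  0.    -1.   ] w 1.004 F [ 0.1 -0.8  0.8]
  delta cm [-0.04  0.   11.45] turn -0.1 dist 11.5
```

View pics/side7.png

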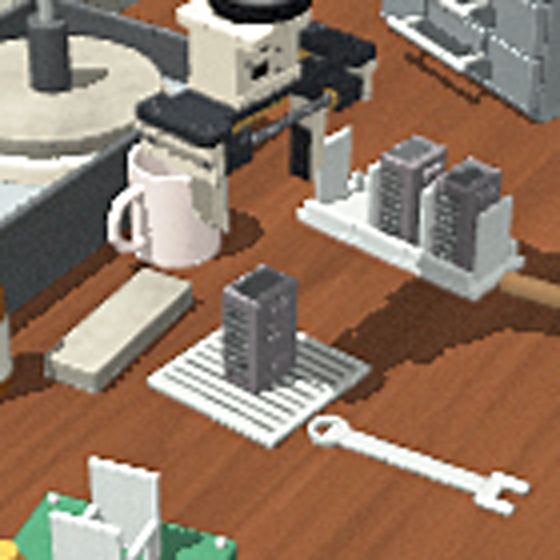

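View pics/top7.png

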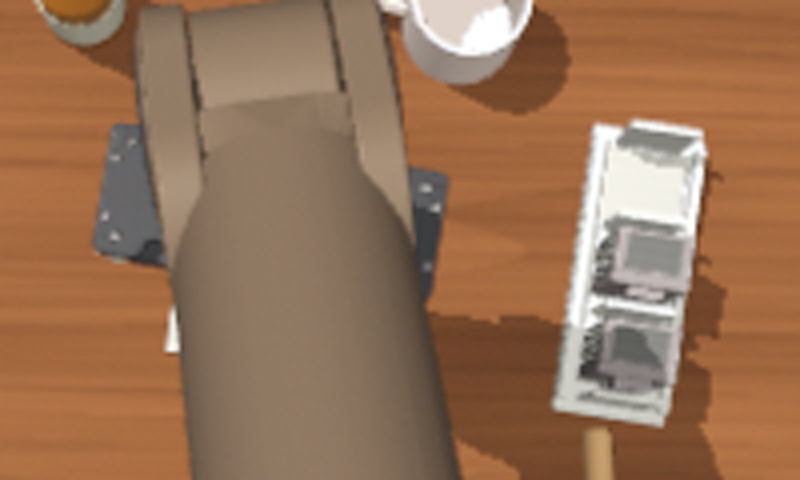

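arm_command:
  deltas:
    - {"xyz":[0,0,3],"turn":0,"jaw":0}
    - {"xyz":[0,0,6],"turn":0,"jaw":0}
    - {"xyz":[0,0,9],"turn":0,"jaw":0}
    - {"xyz":[0,0,11],"turn":0,"jaw":0}
    - {"xyz":[0,0,11.4],"turn":0,"jaw":0}

```text
clock: 9.72
position: [0.547, -0.0092, 0.0522]
ee_rot: [3.134, -0.217, -0.014]
force: [-0.6, -0.0, -0.3]
width: 0.997
```

arm_command:
  deltas:
    - {"xyz":[0,0,0],"turn":0,"jaw":100}
    - {"xyz":[0,0,0],"turn":0,"jaw":255}
    - {"xyz":[0,0,0],"turn":0,"jaw":255}
    - {"xyz":[0,0,0],"turn":0,"jaw":255}
    - {"xyz":[0,0,0],"turn":0,"jaw":255}
  force: 25

```text
clock: 10.13
position: [0.5479, -0.0091, 0.0534]
ee_rot: [3.134, -0.217, -0.01]
force: [-0.6, -0.6, 0.9]
width: 0.685
```

arm_command:
  deltas:
    - {"xyz":[0,0,0],"turn":0,"jaw":255}
    - {"xyz":[0,0,0],"turn":0,"jaw":255}
    - {"xyz":[0,0,0],"turn":0,"jaw":255}
    - {"xyz":[0,0,0],"turn":0,"jaw":255}
    - {"xyz":[0,0,0],"turn":0,"jaw":255}

```text
clock: 10.55
position: [0.5486, -0.0089, 0.0542]
ee_rot: [-3.134, 0.216, 0.008]
force: [-0.6, 0.9, 6.2]
width: 0.543
```

```bash
python3 - <<'E'
from h import *
d=get_image("side");f=d["frame"][:,:,::-1]
cv2.imwrite("pics/side8.png",cv2.resize(f[130:270,200:340],None,fx=4,fy=4,interpolation=cv2.INTER_CUBIC))
plan((.549,-.009,.055),82)
E
```

```text
t 10.6 pos [ 0.5486 -0.0089  0.0542] jawyaw -97.9 tilt [-0.005  0.001 -1.   ] w 0.542 F [-0.9  0.9  5.9]
  delta cm [ 0.04  0.   -0.08] turn 0.1 dist 0.1
```

View pics/side8.png

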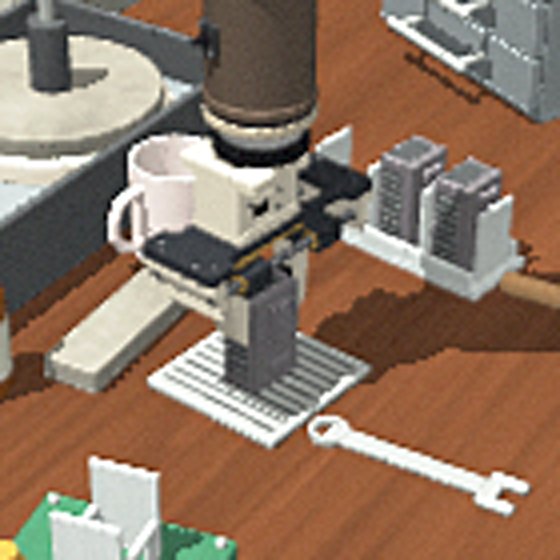

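arm_command:
  deltas:
    - {"xyz":[0,0,-0.5],"turn":0,"jaw":255}
    - {"xyz":[0,0,-3],"turn":0,"jaw":255}
    - {"xyz":[0,0,-6],"turn":0,"jaw":255}
    - {"xyz":[0,0,-9],"turn":0,"jaw":255}
    - {"xyz":[0,0,-12.5],"turn":0,"jaw":255}

```text
clock: 11.02
position: [0.5479, -0.0091, 0.1796]
ee_rot: [3.134, -0.216, -0.013]
force: [-0.2, 0.1, -2.0]
width: 0.543
```

```bash
python3 - <<'E'
from h import *
d=get_image("side");f=d["frame"][:,:,::-1]
cv2.imwrite("pics/side9.png",cv2.resize(f[100:240,200:340],None,fx=4,fy=4,interpolation=cv2.INTER_CUBIC))
plan((.611,-.267,.18),82)
E
```

```text
t 11.07 pos [ 0.5518 -0.0088  0.1871] jawyaw -97.9 tilt [ 0.002  0.001 -1.   ] w 0.541 F [4.1 0.6 3.3]
  delta cm [ 9.41 24.77  0.7 ] turn 0.1 dist 26.5
```

View pics/side9.png

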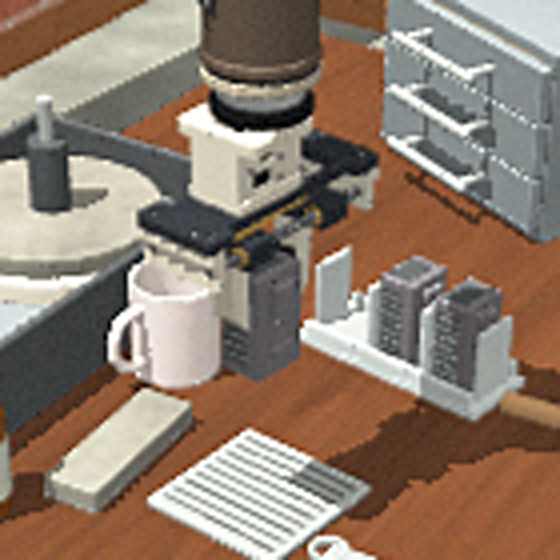

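Lifted level. Next, the transfer to above the free bay.

arm_command:
  deltas:
    - {"xyz":[1,2.7,0],"turn":0,"jaw":255}
    - {"xyz":[2.1,5.5,0],"turn":0,"jaw":255}
    - {"xyz":[3.2,8.5,0],"turn":0,"jaw":255}
    - {"xyz":[4.3,11.5,0],"turn":0,"jaw":255}
    - {"xyz":[5.4,14.3,0],"turn":0,"jaw":255}

```text
clock: 11.48
position: [0.5852, -0.1598, 0.1869]
ee_rot: [-3.133, 0.217, -0.002]
force: [-0.3, -0.3, -3.0]
width: 0.541
```

```bash
python3 - <<'E'
from h import *
plan((.611,-.267,.18),82)
E
```

```text
t 11.48 pos [ 0.5852 -0.1598  0.1869] jawyaw -97.9 tilt [ 0.002  0.001 -1.   ] w 0.541 F [-0.3 -0.3 -3. ]
  delta cm [ 4.03 10.27  0.69] turn 0.1 dist 11.1
```

arm_command:
  deltas:
    - {"xyz":[1.1,2.8,0],"turn":0,"jaw":255}
    - {"xyz":[2.2,5.6,0],"turn":0,"jaw":255}
    - {"xyz":[3.2,8.2,0],"turn":0,"jaw":255}
    - {"xyz":[4,10.2,0],"turn":0,"jaw":255}
    - {"xyz":[4,10.3,0],"turn":0,"jaw":255}

```text
clock: 11.9
position: [0.6097, -0.2737, 0.1861]
ee_rot: [3.131, -0.226, 0.001]
force: [-0.6, -0.4, -2.3]
width: 0.542
```

arm_command:
  deltas:
    - {"xyz":[0,0,0],"turn":0,"jaw":255}
    - {"xyz":[0,0,0],"turn":0,"jaw":255}

```text
clock: 12.07
position: [0.6088, -0.2743, 0.1854]
ee_rot: [3.131, -0.228, -0.001]
force: [-0.9, 0.5, -3.0]
width: 0.543
```

```bash
python3 - <<'E'
from h import *
plan((.611,-.267,.125),82)
for n in("side","top"):
  d=get_image(n);np.savez(n+"10.npz",**d);f=d["frame"][:,:,::-1]
  f=f[80:220,240:380] if n=="side" else f[120:250,300:440]
  cv2.imwrite(f"pics/{n}10.png",cv2.resize(f,None,fx=4,fy=4,interpolation=cv2.INTER_CUBIC))
E
```

```text
t 12.07 pos [ 0.6088 -0.2743  0.1854] jawyaw -98.3 tilt [-0.001 -0.003 -1.   ] w 0.543 F [-0.9  0.5 -3. ]
  delta cm [ 0.11 -0.77  6.04] turn -0.3 dist 6.1
```

View pics/side10.png

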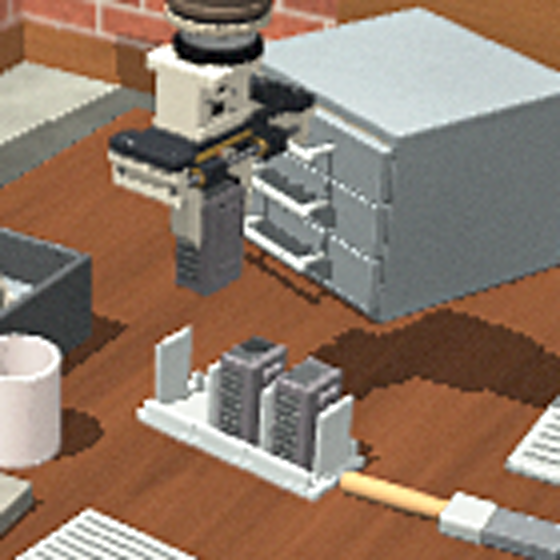

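View pics/top10.png

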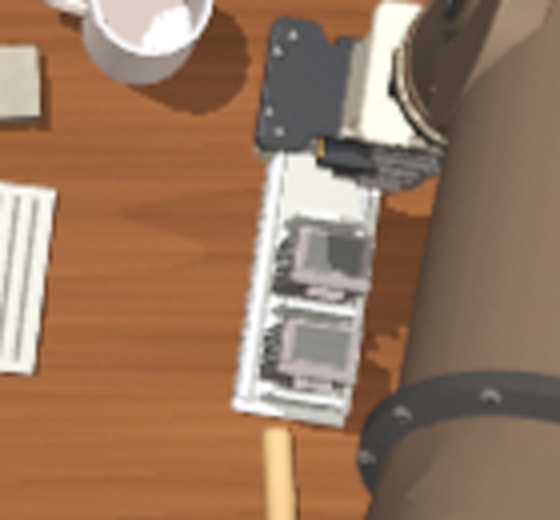

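```bash
python3 - <<'E'
from h import *
d=load("top0.npz");P=cloud(d);X,Y,Z=P[...,0],P[...,1],P[...,2]
w=(Y<-.32)&(X>.5)&(X<.75)&(Z>.05)&(Z<.4)
print("cabinet max y",np.nanmax(Y[w]),P[w][np.argsort(-Y[w])[:8]].round(3))
E
```

```text
cabinet max y -0.49935011343897917 [[ 0.632 -0.499  0.11 ]
 [ 0.63  -0.5    0.169]
 [ 0.63  -0.501  0.106]
 [ 0.627 -0.501  0.172]
 [ 0.633 -0.502  0.164]
 [ 0.634 -0.502  0.109]
 [ 0.632 -0.502  0.108]
 [ 0.629 -0.502  0.108]]
```

arm_command:
  deltas:
    - {"xyz":[0.1,-0.8,1],"turn":-0.3,"jaw":255}
    - {"xyz":[0.1,-0.8,2.2],"turn":-0.3,"jaw":255}
    - {"xyz":[0.1,-0.8,3],"turn":-0.3,"jaw":255}
    - {"xyz":[0.1,-0.8,3.2],"turn":-0.3,"jaw":255}
    - {"xyz":[0.1,-0.8,3.2],"turn":-0.3,"jaw":255}

```text
clock: 12.58
position: [0.6107, -0.2643, 0.1522]
ee_rot: [3.133, -0.216, -0.004]
force: [-0.1, -0.5, -1.9]
width: 0.545
```

```bash
python3 - <<'E'
from h import *
d=get_image("side");np.savez("side11.npz",**d);f=d["frame"][:,:,::-1]
plan((.611,-.267,.09),82)
f=cv2.resize(f[110:210,260:360],None,fx=6,fy=6,interpolation=cv2.INTER_CUBIC)
cv2.imwrite("pics/side11.png",f)
E
```

```text
t 12.63 pos [ 0.6112 -0.2648  0.1531] jawyaw -97.9 tilt [-0.002 -0.002 -1.   ] w 0.543 F [ 0.5 -1.1 -2.3]
  delta cm [0.02 0.21 6.31] turn 0.1 dist 6.3
```

View pics/side11.png

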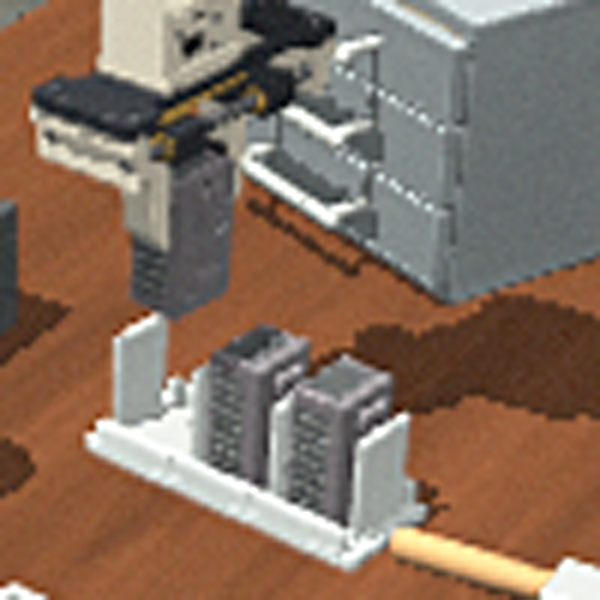

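```bash
python3 - <<'E'
from h import *
d=load("side11.npz")
f=lambda L:np.array(L)/6+[260-.5,110-.5]
zc=.083
c=ray(d,f([(116,346),(164,319),(357,446),(409,416)]),zc)*1000
b=ray(d,f([(133,300),(184,319),(226,291)]),.1535-.0455)*1000
print(c.round(0));print(b.round(0))
far=c[:2].mean(0);near=c[2:].mean(0)
u=(far-near)[:2];L=np.linalg.norm(u);u/=L;n=np.array([-u[1],u[0]]);ctr=((far+near)/2)[:2]
print("len",L,"ang",np.degrees(np.arctan2(u[1],u[0])),"ctr",ctr,"bay",ctr+60*u)
cc=(b[0]+b[2])[:2]/2  # diagonal
print("cass ctr",cc,"rel to bay",(cc-ctr-60*u)@u,(cc-ctr-60*u)@n)
E
```

```text
[[ 630. -223.   83.]
 [ 623. -266.   83.]
 [ 459. -203.   83.]
 [ 449. -248.   83.]]
[[ 627. -237.  108.]
 [ 591. -234.  108.]
 [ 587. -277.  108.]]
len 173.32432155675465 ang -6.3497781744714565 ctr [ 540.10674752 -234.88861676] bay [ 599.73866216 -241.52448571]
cass ctr [ 607.29022363 -256.98403078] rel to bay 9.215026403343757 -14.529518326164874
```

```bash
python3 - <<'E'
from h import *
d=load("side11.npz")
f=lambda L:np.array(L)/6+[260-.5,110-.5]
for zc in(.075,):
    c=ray(d,f([(116,346),(164,319),(357,446),(409,416)]),zc)*1000
    b=ray(d,f([(133,300),(184,319),(226,291)]),.1535-.0455)*1000
    far=c[:2].mean(0);near=c[2:].mean(0)
    u=(far-near)[:2];L=np.linalg.norm(u);u/=L;n=np.array([-u[1],u[0]]);ctr=((far+near)/2)[:2]
    cc=(b[0]+b[2])[:2]/2
    print(c.round(0),L,"bay",ctr+60*u,"cass",cc,"rel",(cc-ctr-60*u)@u,(cc-ctr-60*u)@n)
# depth-based
P=cloud(d)
for uv in [(116+25,375),(165,270),(205,250)]:
    q=f([uv])[0].round().astype(int);print(uv,P[q[1],q[0]].round(4))
E
```

```text
[[ 637. -235.   75.]
 [ 630. -278.   75.]
 [ 464. -214.   75.]
 [ 455. -260.   75.]] 174.9802057804348 bay [ 606.05617133 -253.48805111] cass [ 607.29022363 -256.98403078] rel 1.6131294067701145 -3.338049195801872
(141, 375) [ 0.6408 -0.2713  0.0357]
(165, 270) [ 0.6067 -0.2378  0.1358]
(205, 250) [ 0.5935 -0.263   0.1403]
```

```bash
python3 - <<'E'
from h import *
d=load("top7.npz");P=cloud(d)
print(P[120+45,220+32].round(4),P[120+60,220+107].round(4))
f=lambda L:np.array(L)/4+[220-.5,120-.5]
z=np.median([P[120+45,220+32][2],P[120+60,220+107][2]])
c=ray(d,f([(112,124),(428,300),(93,248),(448,175)]),z);print(c.round(4),c.mean(0))
# depth mask of plate level
w=(abs(P[...,2]-z)<.008)&(np.hypot(P[...,0]-.55,P[...,1]+.009)<.14);print(rect(P[w][:,:2]))
E
```

```text
[0.5645 0.0683 0.2772] [ 0.5333 -0.0979  0.2782]
[[ 0.5968  0.0789  0.2777]
 [ 0.5013 -0.0971  0.2777]
 [ 0.5273  0.0879  0.2777]
 [ 0.5708 -0.1075  0.2777]] [ 0.54905556 -0.00945702  0.27768158]
(array([548.2, -10.3]), array([189.7,  73.5]), 82.0)
```

The top view of the gripper's back plate gives a centre within about 1 mm of the reported TCP, so the top-camera bay position stands. Now lowering.

```bash
python3 - <<'E'
from h import *
plan((.6115,-.266,.085),82)
E
```

```text
t 12.63 pos [ 0.6112 -0.2648  0.1531] jawyaw -97.9 tilt [-0.002 -0.002 -1.   ] w 0.543 F [ 0.5 -1.1 -2.3]
  delta cm [0.06 0.1  6.81] turn 0.1 dist 6.8
```

arm_command:
  deltas:
    - {"xyz":[0.05,0.1,0.5],"turn":0,"jaw":255}
    - {"xyz":[0.05,0.1,1.3],"turn":0,"jaw":255}
    - {"xyz":[0.05,0.1,2.3],"turn":0,"jaw":255}
    - {"xyz":[0.05,0.1,3.3],"turn":0,"jaw":255}
    - {"xyz":[0.05,0.1,4],"turn":0,"jaw":255}

```text
clock: 13.05
position: [0.6107, -0.2657, 0.1113]
ee_rot: [3.133, -0.217, -0.005]
force: [-1.0, -0.3, -2.8]
width: 0.543
```

```bash
python3 - <<'E'
from h import *
plan((.6115,-.266,.085),82)
d=get_image("side");np.savez("side12.npz",**d);f=d["frame"][:,:,::-1]
f=cv2.resize(f[110:210,260:360],None,fx=6,fy=6,interpolation=cv2.INTER_CUBIC)
cv2.imwrite("pics/side12.png",f)
E
```

```text
t 13.05 pos [ 0.6107 -0.2657  0.1113] jawyaw -97.9 tilt [-0.003 -0.001 -1.   ] w 0.543 F [-1.  -0.3 -2.8]
  delta cm [0.09 0.02 2.62] turn 0.1 dist 2.6
```

View pics/side12.png

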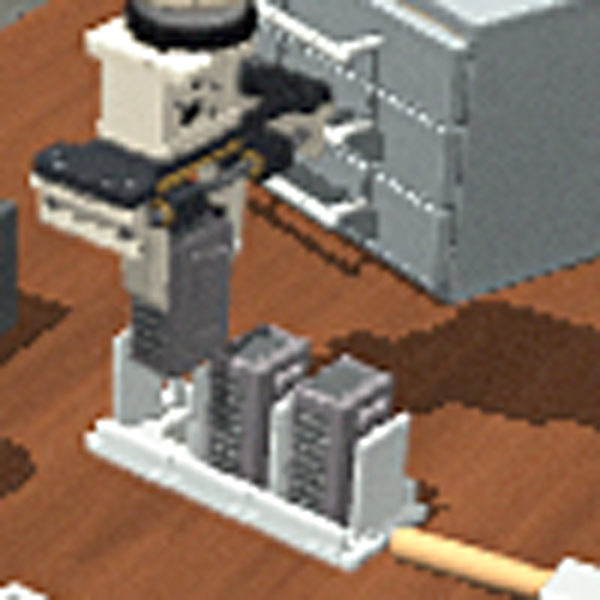

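arm_command:
  deltas:
    - {"xyz":[0.07,0,0.5],"turn":0,"jaw":255}
    - {"xyz":[0.07,0,1.2],"turn":0,"jaw":255}
    - {"xyz":[0.07,0,2],"turn":0,"jaw":255}
    - {"xyz":[0.07,0,2.7],"turn":0,"jaw":255}
    - {"xyz":[0.07,0,3.2],"turn":0,"jaw":255}

```text
clock: 13.52
position: [0.6102, -0.2655, 0.0769]
ee_rot: [3.134, -0.217, -0.009]
force: [-0.1, -0.5, -2.6]
width: 0.539
```

```bash
python3 - <<'E'
from h import *
plan((.6115,-.266,.0575),82)
d=get_image("side");np.savez("side13.npz",**d);f=d["frame"][:,:,::-1]
f=cv2.resize(f[110:210,260:360],None,fx=6,fy=6,interpolation=cv2.INTER_CUBIC)
cv2.imwrite("pics/side13.png",f)
E
```

```text
t 13.52 pos [ 0.6102 -0.2655  0.0769] jawyaw -97.9 tilt [-0.006 -0.    -1.   ] w 0.539 F [-0.1 -0.5 -2.6]
  delta cm [0.14 0.04 1.94] turn 0.1 dist 1.9
```

View pics/side13.png

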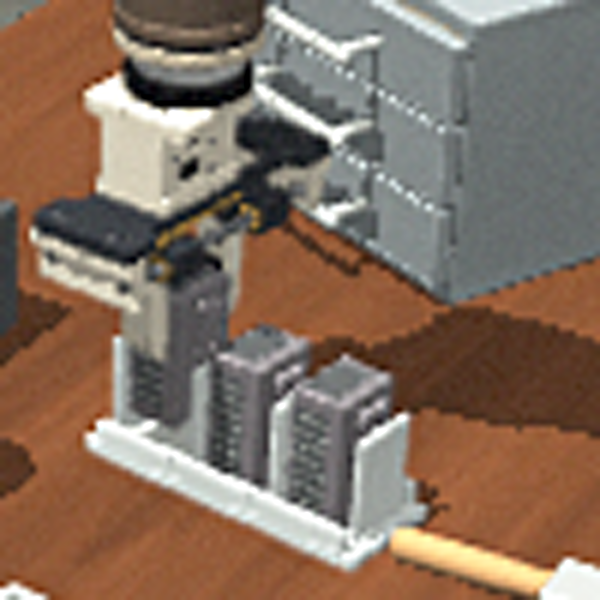

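arm_command:
  deltas:
    - {"xyz":[0.1,0,0.4],"turn":0,"jaw":255}
    - {"xyz":[0.1,0,0.8],"turn":0,"jaw":255}
    - {"xyz":[0.1,0,1.2],"turn":0,"jaw":255}
    - {"xyz":[0.1,0,1.5],"turn":0,"jaw":255}
    - {"xyz":[0.1,0,1.6],"turn":0,"jaw":255}

```text
clock: 13.98
position: [0.6104, -0.2653, 0.0595]
ee_rot: [-3.134, 0.217, 0.012]
force: [0.1, 1.3, -2.3]
width: 0.546
```

arm_command:
  deltas:
    - {"xyz":[0,0,0],"turn":0,"jaw":255}
    - {"xyz":[0,0,0.1],"turn":0,"jaw":255}
    - {"xyz":[0,0,0.15],"turn":0,"jaw":255}
    - {"xyz":[0,0,0.2],"turn":0,"jaw":255}

```text
clock: 14.32
position: [0.6105, -0.2654, 0.0577]
ee_rot: [3.134, -0.216, -0.011]
force: [0.7, 0.8, -2.4]
width: 0.545
```

arm_command:
  deltas:
    - {"xyz":[0,0,0.05],"turn":0,"jaw":255}
    - {"xyz":[0,0,0.1],"turn":0,"jaw":255}
    - {"xyz":[0,0,0.15],"turn":0,"jaw":255}

```text
clock: 14.57
position: [0.6108, -0.2653, 0.0572]
ee_rot: [3.134, -0.217, -0.01]
force: [-2.6, 1.6, 10.5]
width: 0.542
```

arm_command:
  deltas:
    - {"xyz":[0,0,0.02],"turn":0,"jaw":255}
    - {"xyz":[0,0,0.02],"turn":0,"jaw":255}

```text
clock: 14.73
position: [0.611, -0.2654, 0.0573]
ee_rot: [3.134, -0.216, -0.009]
force: [0.3, 1.0, -1.5]
width: 0.54
```

```bash
python3 - <<'E'
from h import *
plan((.6115,-.266,.0575),82)
d=get_image("side");np.savez("side14.npz",**d);f=d["frame"][:,:,::-1]
f=cv2.resize(f[110:210,260:360],None,fx=6,fy=6,interpolation=cv2.INTER_CUBIC)
cv2.imwrite("pics/side14.png",f)
E
```

```text
t 14.73 pos [ 0.611  -0.2654  0.0573] jawyaw -97.9 tilt [-0.006  0.    -1.   ] w 0.54 F [ 0.3  1.  -1.5]
  delta cm [ 0.06  0.06 -0.02] turn 0.1 dist 0.1
```

View pics/side14.png

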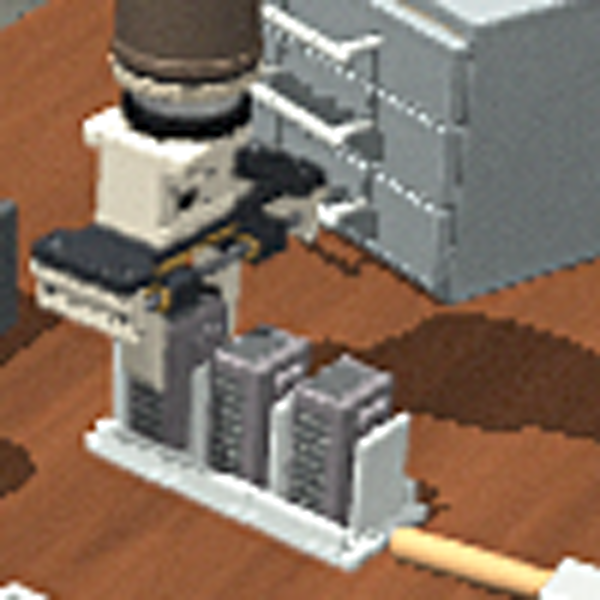

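arm_command:
  deltas:
    - {"xyz":[0,0,0.04],"turn":0,"jaw":255}
    - {"xyz":[0,0,0.04],"turn":0,"jaw":110}
    - {"xyz":[0,0,0.04],"turn":0,"jaw":90}
    - {"xyz":[0,0,0],"turn":0,"jaw":60}
    - {"xyz":[0,0,0],"turn":0,"jaw":30}

```text
clock: 15.2
position: [0.6111, -0.2655, 0.0572]
ee_rot: [3.134, -0.217, -0.009]
force: [-0.7, 0.0, -1.0]
width: 0.736
```

arm_command:
  deltas:
    - {"xyz":[0,0,0],"turn":0,"jaw":10}
    - {"xyz":[0,0,0],"turn":0,"jaw":10}
    - {"xyz":[0,0,0],"turn":0,"jaw":10}
    - {"xyz":[0,0,0],"turn":0,"jaw":10}

```text
clock: 15.53
position: [0.6111, -0.2655, 0.0572]
ee_rot: [3.134, -0.217, -0.009]
force: [-0.2, 0.8, -0.4]
width: 0.956
```

arm_command:
  deltas:
    - {"xyz":[0,0,-1],"turn":0,"jaw":10}
    - {"xyz":[0,0,-3],"turn":0,"jaw":10}
    - {"xyz":[0,0,-6],"turn":0,"jaw":10}
    - {"xyz":[0,0,-9],"turn":0,"jaw":10}
    - {"xyz":[0,0,-12],"turn":0,"jaw":10}

```text
clock: 15.95
position: [0.6116, -0.2654, 0.1792]
ee_rot: [3.134, -0.216, -0.009]
force: [0.6, -0.3, -0.6]
width: 0.958
```

arm_command:
  deltas:
    - {"xyz":[0,-3.5,-2],"turn":0,"jaw":10}
    - {"xyz":[0,-7,-4],"turn":0,"jaw":10}
    - {"xyz":[-1,-10.5,-5],"turn":0,"jaw":10}
    - {"xyz":[-3,-14,-5],"turn":0,"jaw":10}
    - {"xyz":[-5,-17.5,-5],"turn":0,"jaw":10}

```text
clock: 16.37
position: [0.5867, -0.0834, 0.2311]
ee_rot: [3.134, -0.216, -0.005]
force: [0.4, 1.0, 0.3]
width: 0.961
```

arm_command:
  deltas:
    - {"xyz":[0,-3.5,0],"turn":0,"jaw":10}
    - {"xyz":[0,-6,0],"turn":0,"jaw":10}
    - {"xyz":[0,-6,0],"turn":0,"jaw":10}

```text
clock: 16.62
position: [0.5952, -0.016, 0.2325]
ee_rot: [-3.131, 0.202, 0.002]
force: [0.0, 0.5, -0.2]
width: 0.963
```

```bash
python3 - <<'E'
from h import *
for n in("side","top"):
  d=get_image(n);np.savez(n+"15.npz",**d);f=d["frame"][:,:,::-1]
  cv2.imwrite(f"pics/{n}15.png",f)
  c=f[110:210,260:360] if n=="side" else f[130:240,330:430]
  cv2.imwrite(f"pics/{n}15c.png",cv2.resize(c,None,fx=5,fy=5,interpolation=cv2.INTER_CUBIC))
  P=cloud(d);X,Y,Z=P[...,0],P[...,1],P[...,2]
  if n=="top":
    w=(Z>.09)&(Z<.12)&(X>.44)&(X<.67)&(abs(Y+.26)<.06)
    k,l=cv2.connectedComponents(w.astype(np.uint8))
    for i in range(1,k):
      if (l==i).sum()>20: print((l==i).sum(),rect(P[l==i][:,:2]),np.median(Z[l==i]))
plan((.5,0,.2))
E
```

```text
292 (array([ 605.9, -266.1]), array([51.7, 42.5]), 82.7) 0.09735993810321275
266 (array([ 548.8, -257.9]), array([50.1, 36.1]), 82.7) 0.0942612008599929
271 (array([ 489.6, -249.2]), array([50.3, 35.8]), 81.1) 0.09445604836313226
t 16.72 pos [ 0.595  -0.0227  0.232 ] jawyaw -97.7 tilt [-0.002  0.    -1.   ] w 0.96 F [-0.2 -1.3 -0.5]
  delta cm [-9.71 -0.97  3.22] turn 0 dist 10.3
```

View pics/side15c.png

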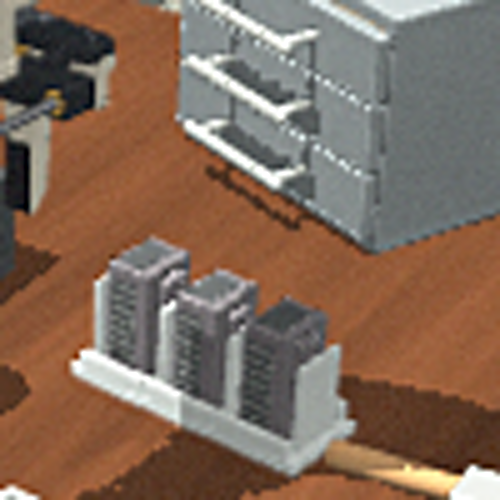

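View pics/top15.png

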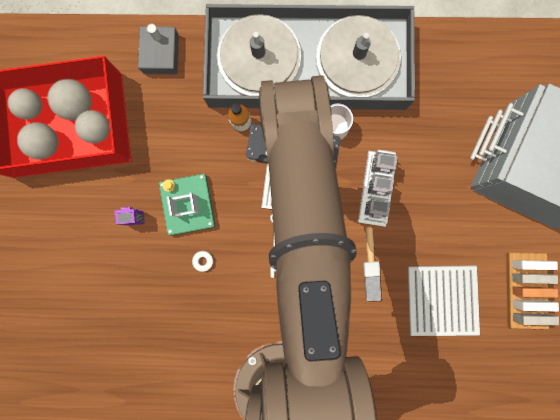

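View pics/top15c.png

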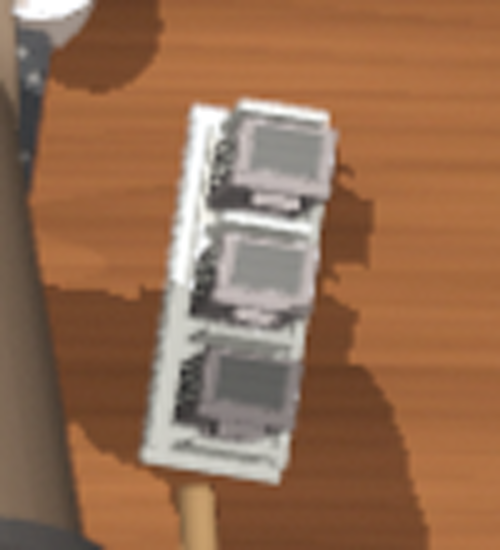

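Cassette top reads 97.4 mm, 3 mm above the spares, so it is standing on the pan. It is upright and the spares haven't moved. I'll hold a moment, then hand in.

arm_command:
  deltas:
    - {"xyz":[0,0,0],"turn":0,"jaw":10}
    - {"xyz":[0,0,0],"turn":0,"jaw":10}
    - {"xyz":[0,0,0],"turn":0,"jaw":10}

```text
clock: 16.97
position: [0.595, -0.0241, 0.2321]
ee_rot: [3.134, -0.215, -0.003]
force: [-1.0, -0.4, 0.5]
width: 0.961
```

```bash
python3 -c "
from cell import *
o=observe();print(o['clock'],abs(o['dq']).max(),o['force']);print(sign_off())"
```

```text
16.9667 0.0043545647210546466 [-1.04789909 -0.44982082  0.5019856 ]
the job is handed in; nothing more can be done
None
```

The cassette is in the free bay of the wash rack, standing on the drip pan, and the job was handed in at 17.0 s.

- **Unlatch and lift:** I pinched the tab flush (jaw opening about 36 mm) and lifted the cassette out of the housing with the tab held in.
- **Drain plate:** I stood it upright on the smaller plate and let go. At touchdown the force briefly reached about 22 N.
- **Wash rack:** I took it again by its y ends (opening about 50 mm), lowered it until about 10 N of contact at the expected height, eased off and released it.

**Last checks:** The cassette's top measured 97.4 mm, about 3 mm above the spares, as it should be when standing on the pan. It looked upright between the cheeks. The spares measured within about 2 mm of their first readings. In the last top picture nothing in view looked out of place, though the arm hid part of the drain plate, wrench and whetstone. The arm was clear of everything and still.

**Disagreement:** The side camera read about 5 mm too far in y. I used the top camera, which agreed with the reported gripper position to about 1 mm.

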